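# Refit the tablet counter's control knob and hold it pushed in

### The arm

A 7-joint arm with a two-finger parallel gripper is mounted at the origin on the work surface. World frame = base frame: x ahead of the robot, y to its left, z up, the work surface at z = 0. Lengths are in mm, angles in rad, forces in N, time in s.
With the tool pointing down it reaches from about 350 to 775 mm from the base axis. Payload 3.1 kg.
Tool frame: the origin (TCP) lies at the very end of the fingers, on their centre line; the grasp point (between the pads) lies robot.tcp_to_grasp behind it (robot.tcp_to_grasp is the distance from the TCP to the grasp point, in mm); z points along the fingers, y is the direction in which the jaws open and shut (so a half turn about z gives the same grasp; the last joint's range is limited). The gripper opens to 85 mm and grips with 20 to 120 N. Pads are 22 mm wide; open, the fingers measure 114 mm over their backs; the gripper's body (76 mm by 85 mm) begins 54 mm behind the grasp point. The pads swing forward as they close: fully open they stand 13 mm farther back than shut.
Start: joints at [1.122, 0.311, 0.014, 1.512, -0.004, 1.319, -0.027], TCP at [217.653, -505.118, 231.304] pointing down, gripper open.
Joint ranges: [-2.7, 2.7], [-0.3, 1.91], [-1.27, 1.3], [0.12, 2.57], [-1.44, 4.58], [0.2, 2.03], [-3.05, 3.05]. Speed limits (rad/s): [2.79, 2.79, 3.14, 3.14, 3.14, 3.14, 3.14].

### API

Orientations are given as a unit quaternion [x, y, z, w].
In Python, from plant import robot, snapshot gives the robot as it stands. The module is installed in compiled form; this text tells all that it offers. Calls block until the motion is done:
- robot.move_ptp(position, orientation): joint-space move of the TCP to a pose.
- robot.servo_line(position, frame=None, velocity=150, f_stop=None): straight line of the TCP; frame=None keeps the orientation; velocity is the mean speed in mm/s. With f_stop (N) it stops when the force on the tool has changed by that much, and returns True; else False.
- robot.move_j(angles): joint-space move.
- robot.gripper_to(opening): opening from 0.0 (shut) to 1.0 (fully open); the grip force is fixed at half the most; returns when the fingers have stopped.
- robot.hold(seconds).
- robot.inverse_kinematics(position, orientation): joint angles nearest the present ones, or None.
- robot.observe(): the state.
- snapshot(name): name is "side" or "top"; returns a dict with "image" (400x640x3 uint8, red, green, blue), "K" (3x3 intrinsics, pixels), "R" (3x3) and "t" (3): a world point X has camera coordinates R X + t. Camera axes: x right, y down, z forward; pixel columns grow to the right and rows downward; lengths in mm; the calibration is good to about 2 mm. A picture is of the moment at which its call begins. There is no depth.
A pose or a line that the arm cannot do raises robot.PlanningError and nothing moves.
- robot.close_job(): hands the job in, once; it reports no verdict.
The state is a dict: "t": time; "joints": joint angles; "joint_velocities": joint speeds; "joint_torque": joint torques, N m; "position": TCP position; "orientation": TCP orientation; "wrist_force": force on the tool from outside, world axes, zero at the start; "ft_torque": the same for the moment, N m; "width": opening from 0.0 (shut) to 1.0 (fully open).
Only numpy, scipy, OpenCV 4.12 (cv2) and the standard library are available. Lean on these libraries where they do the work, as an engineer would, in place of code of your own. Each camera call takes 0.05 s, during which the arm holds its last target.

### The job

The black pointer knob has come off the control shaft of the tablet counter: pick it up, turn it so that the flat in its bore matches the flat of the brass D-shaft, and push it all the way onto the shaft. Then zero the counter by keeping knob and shaft pressed fully in against the spring for three seconds, and finish while still gripping the knob and holding it pressed in: do not let go. Leave the bottle, the vial and the mug standing where they are.

Things in the scene. Friction and masses are not known exactly. Their poses are not given: they have to be found in the camera images.
- knob_center (a point): the loose black pointer knob, upright on the desk, bore down: a bar 20 mm wide (straight sides 16 mm ahead to 17 mm behind this point), round tail, tapered nose, 54 mm long, 30 mm high, 40 g; white line on top to the nose. Point: on the bore's axis, 15 mm above the underside, at the bore's blind end, mid-length of the bar. x to the nose, z up. Yaw at the start within 0.7 rad of world +x
- knob: the same knob; origin at the centre of the bore's mouth, on the underside. The D-shaped bore opens downward, is 15 mm deep and 11.2 mm across, its flat on the nose side (+x), 3.1 mm from the axis
- shaft_tip (a point): top end of the upright brass D-shaft, on its axis; moves with it. 10 mm diameter, flat 2.5 mm from the axis on this frame's +x side (z up), chamfered tip, 21 mm above the counter's deck when not pushed. Knob home: its centre point meets this point, x axes agree (fit allows about 0.1 rad), underside 6 mm above the deck, 2 mm when pushed in
- shaft (a joint): how far the shaft is pushed in, m: 0 out, 0.004 fully in (stop). Spring: 3 N to start moving, 7 N fully in; it springs back out when let go, also with the knob on it
- spindle (a joint): turn of the shaft about its upright axis, rad, anticlockwise from above; 0 with the flat towards the counter's back (+x of counter); stays where it is, takes 0.06 N m to turn
- counter: tablet counter, fixed: grey housing 240 mm deep (x), 300 mm wide (y), deck 100 mm above the desk; origin under its centre, front to -x. Shaft at x -60, y -95 mm. Steel feed bowl, radius 82 mm, at x 22, y 58, rim 148 mm above the desk; slate sensor bridge at x -90, y 58, 154 mm high; vial rest out to x -181 at y 58
- bottle: bystander: white tablet bottle standing on the desk, 48 mm diameter, 80 mm high; origin at the centre of its underside
- vial: bystander: amber vial with white cap standing on the desk, 32 mm diameter, 62 mm high; origin at the centre of its underside
- mug: bystander: orange mug on the left of the desk, 80 mm diameter, 92 mm high, handle to its +y; origin at the centre of its underside

How it is judged (in metres and radians):
On the way:
1. the knob is home on the shaft and kept pressed in for three seconds (2.5 s are enough) (distance between knob_center and shaft_tip below 0.0025 m and angle between the x axis of knob_center and the x axis of shaft_tip, either way round below 0.25 rad and angle between knob_center's own z axis and vertical below 0.12 rad and value of joint shaft above 0.003 m and contact force between the fingers and knob above 2 N), for 2.5 s.
At the end, for the whole second after the job is handed in: The knob is fully home on the D-shaft (its centre point within 2.5 mm of the shaft's tip, flats matched within 0.25 rad, upright within 0.12 rad), still touched by the fingers with more than 2 N and at rest, and the shaft is held pushed in by more than 3 of its 4 mm (all of step 1 and linear speed of knob below 0.02 m/s); the arm keeps its last pose, push and grip.
It fails at once if the bottle is shoved away or knocked over (distance of bottle from where it was at the start of the episode above 0.03 m or angle between bottle's own z axis and vertical above 0.4 rad).
It fails at once if the vial is shoved away or knocked over (distance of vial from where it was at the start of the episode above 0.03 m or angle between vial's own z axis and vertical above 0.4 rad).
It fails at once if the mug is shoved away or knocked over (distance of mug from where it was at the start of the episode above 0.03 m or angle between mug's own z axis and vertical above 0.4 rad).
It also fails if it takes over 38 s, if anything falls off the work surface, if the arm or the gripper's body presses on something with over 40 N, if the wrist force passes 120 N, or if a joint passes its speed limit or range.

## Working session

There is one attempt and no reset: what is moved stays moved. The work goes in short steps, each a Python script; the robot and the scene stay as the last script left them, time stands still between calls to the robot, and variables do not carry over. Pictures are saved under pics/ and viewed, and the job is handed in when it is done.

```bash
mkdir -p pics
python3 - <<'E'
from plant import robot, snapshot
import cv2, pickle
o=robot.observe(); print(o['t'],o['position'],o['orientation'],o['width'],robot.tcp_to_grasp,o['wrist_force'])
d={}
for n in('side','top'):
    s=snapshot(n); d[n]=s; cv2.imwrite(f'pics/{n}0.png',s['image'][:,:,::-1]); print(n,s['K'].tolist(),(-s['R'].T@s['t']).tolist(),s['R'].round(3).tolist())
pickle.dump(d,open('s0.pkl','wb'))
E
```

```text
0.0 [ 217.3061714  -504.44321063  230.198275  ] [ 9.79379332e-01  2.02026429e-01 -3.08059115e-04 -1.16267293e-03] 0.9999646354113901 18.700000000000003 [-0.14338548 -0.08407346  0.16317101]
side [[464.966190211991, 0.0, 311.4162517499023], [0.0, 464.966190211991, 199.34503153473094], [0.0, 0.0, 1.0]] [417.12043236607116, -1157.4590608912838, 894.0755912176498] [[0.994, -0.11, -0.022], [-0.078, -0.543, -0.836], [0.08, 0.832, -0.548]]
top [[506.1712577567866, 0.0, 325.5190659845203], [0.0, 506.1712577567866, 199.08005440855683], [0.0, 0.0, 1.0]] [398.79524859632676, 23.005441834702363, 1627.5321906202637] [[-0.019, -1.0, 0.003], [-0.996, 0.019, -0.086], [0.086, -0.004, -0.996]]
```

View pics/side0.png

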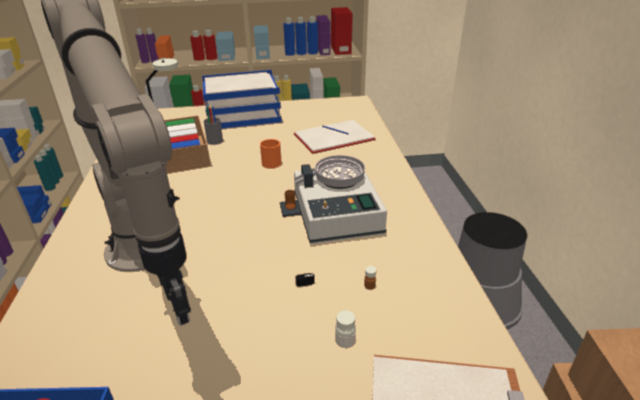

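View pics/top0.png

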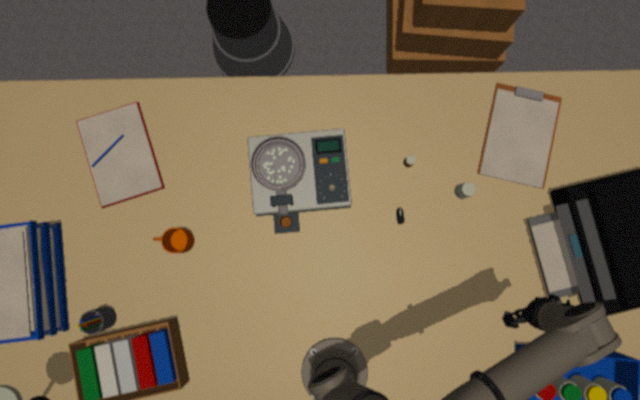

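The top view shows the knob at about (400,215), the vial at (409,161), the bottle at (465,190) and the shaft on the deck near (331,187). I'll zoom in on each.

Run:
```python
import cv2,pickle,numpy as np
d=pickle.load(open('s0.pkl','rb'))
def crop(n,x,y,w,h,f):
    c=d[n]['image'][y:y+h,x:x+w,::-1]; return cv2.resize(c,None,fx=f,fy=f,interpolation=cv2.INTER_CUBIC)
a=crop('top',385,200,30,30,13);b=crop('top',310,130,45,90,6)
cv2.imwrite('pics/c1.png',a);cv2.imwrite('pics/c2.png',b)
a=crop('side',290,265,32,26,12);b=crop('side',295,180,95,60,6)
cv2.imwrite('pics/c3.png',a);cv2.imwrite('pics/c4.png',b)
```

```text
(no output)
```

View pics/c1.png

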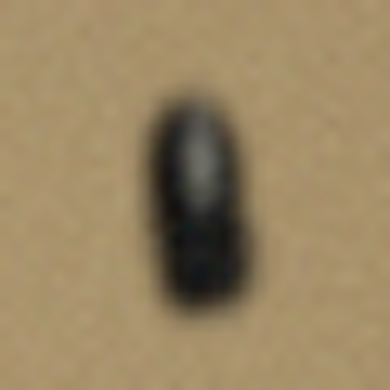

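View pics/c2.png

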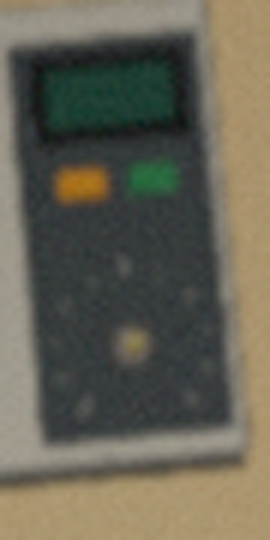

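View pics/c3.png

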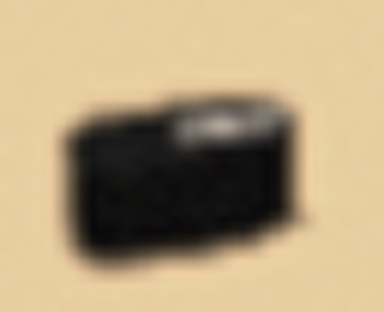

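View pics/c4.png

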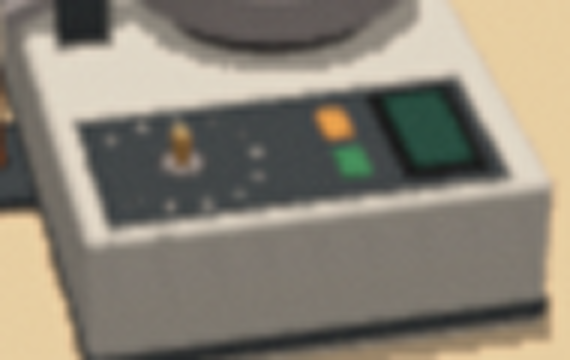

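Run:
```python
from plant import robot, snapshot
import cv2, pickle, numpy as np
d=pickle.load(open('s0.pkl','rb'))
for n in('side','top'):
    I=[d[n]['image'].astype(float)]+[snapshot(n)['image'].astype(float) for _ in range(6)]
    print(n,np.std(I,axis=0).mean())
    d[n]['image']=np.mean(I,axis=0)
pickle.dump(d,open('s1.pkl','wb'))
def crop(n,x,y,w,h,f):
    c=d[n]['image'][y:y+h,x:x+w,::-1]; return cv2.resize(np.clip(c*1.3,0,255).astype(np.uint8),None,fx=f,fy=f,interpolation=cv2.INTER_NEAREST)
a=crop('top',320,176,24,24,16);b=crop('side',314,190,24,24,16)
cv2.imwrite('pics/d1.png',np.hstack([a,b]))
```

```text
side 0.6489106577155778
top 2.1441842455753197
```

View pics/d1.png

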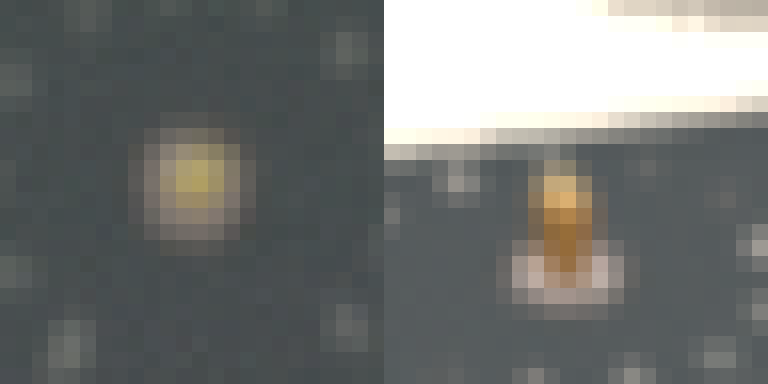

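The washer is at about (332,187.6) in the top view, with the brass tip slightly to its right, which hints at where the flat faces. I'll fit rendered models to both views for the knob and shaft poses.

```bash
cat > fit.py <<'E'
import cv2,numpy as np
from scipy.optimize import minimize, nnls
SS=8
def proj(s,X):
    X=np.atleast_2d(X).astype(float); c=X@np.asarray(s['R']).T+np.asarray(s['t']); p=c@np.asarray(s['K']).T
    return p[:,:2]/p[:,2:]
def ray(s,px,z):
    K,R,t=map(np.asarray,(s['K'],s['R'],s['t'])); C=-R.T@t
    d=R.T@np.linalg.inv(K)@np.array([px[0],px[1],1.0]); return C+d*(z-C[2])/d[2]
def cover(polys,roi,sig):
    """painter's: list of (label,pts px); label map -> coverage maps"""
    x0,y0,w,h=roi; L=np.zeros((h*SS,w*SS),np.uint8)
    for lab,p in polys:
        q=((p-[x0,y0]+0.5)*SS-0.5)
        cv2.fillPoly(L,[np.round(q*16).astype(np.int32)],int(lab),shift=4)
    out=[]
    for k in range(max(l for l,_ in polys)+1):
        m=(L==k).astype(np.float32)
        if sig>0:m=cv2.GaussianBlur(m,(0,0),sig*SS)
        out.append(cv2.resize(m,(w,h),interpolation=cv2.INTER_AREA))
    return np.array(out)
def resid(s,polys,roi,sig):
    x0,y0,w,h=roi; I=s['image'][y0:y0+h,x0:x0+w].reshape(-1,3).astype(float)
    A=cover(polys,roi,sig).reshape(-1,w*h).T
    A=A[:,A.sum(0)>1e-3]
    c=np.linalg.lstsq(A.T@A+1e-3*np.eye(A.shape[1]),A.T@I,rcond=None)[0]
    return ((A@c-I)**2).sum(),c
def hull(p): return cv2.convexHull(p.astype(np.float32))[:,0]
def knob_outline():
    a=np.linspace(np.pi/2,3*np.pi/2,15)
    tail=np.c_[-17+10*np.cos(a),10*np.sin(a)]
    return np.r_[[[16,10]],tail,[[16,-10],[27,-4],[27,4]]]
def place(o,x,y,yaw,z):
    c,s=np.cos(yaw),np.sin(yaw); return np.c_[x+c*o[:,0]-s*o[:,1],y+s*o[:,0]+c*o[:,1],np.full(len(o),z)]
def knob_polys(s,x,y,yaw,z0=0,off=(0,0)):
    o=knob_outline(); off=np.array(off)
    b=proj(s,place(o,x,y,yaw,z0))+off;t=proj(s,place(o,x,y,yaw,z0+30))+off
    l=proj(s,place(np.array([[2,-1.2],[26,-1.2],[26,1.2],[2,1.2]]),x,y,yaw,z0+30))+off
    return [(1,hull(np.r_[b,t])),(2,t),(3,l)]
def D(r=5,f=2.5):
    a0=np.arccos(f/r); a=np.linspace(a0,2*np.pi-a0,30); return np.c_[r*np.cos(a),r*np.sin(a)]
def shaft_polys(s,x,y,yaw,wr,zd=100,off=(0,0)):
    off=np.array(off);a=np.linspace(0,2*np.pi,40)[:-1]
    w=proj(s,place(wr*np.c_[np.cos(a),np.sin(a)],x,y,0,zd+1))+off
    b=proj(s,place(D(),x,y,yaw,zd))+off;t=proj(s,place(D(),x,y,yaw,zd+21))+off
    P=[(1,w),(2,hull(np.r_[b,t]))]
    C=-np.asarray(s['R']).T@s['t']
    n=np.array([np.cos(yaw),np.sin(yaw)])
    if n@(C[:2]-[x,y]-2.5*n)>0: P.append((3,np.array([b[0],t[0],t[-1],b[-1]])))
    P.append((4,t)); return P
E
cat > f1.py <<'E'
from fit import *; import pickle
d=pickle.load(open('s1.pkl','rb'))
T,S=d['top'],d['side']
print('knob guess',ray(T,(400,215),15),ray(S,(305,280),15)); print('shaft',ray(T,(332,187.2),110),ray(S,(319.3,206),101))
for n,s,roi in(('top',T,(388,200,24,30)),('side',S,(288,264,34,28))):
    best=None
    for yaw in np.arange(-.8,.81,.2):
        x,y=ray(s,(400,215.5) if n=='top' else (305,280),15)[:2]
        f=lambda p:resid(s,knob_polys(s,p[0],p[1],p[2]),roi,abs(p[3]))[0]
        r=minimize(f,[x,y,yaw,.6],method='Nelder-Mead',options=dict(initial_simplex=np.array([[x,y,yaw,.6]]*5)+np.r_[[[0]*4],np.diag([4,4,.3,.3])],maxfev=300))
        if best is None or r.fun<best.fun:best=r
    print(n,best.x,best.fun,resid(s,knob_polys(s,*best.x[:3]),roi,abs(best.x[3]))[1].round().tolist())
for n,s,roi,px in(('top',T,(325,181,14,14),(332,187.6)),('side',S,(320,199,13,13),(326,206))):
    pass
E
python3 f1.py
python3 - <<'E'
E
```

```text
knob guess [ 482.46522458 -220.55127142   15.        ] [ 483.9579766  -219.09062602   15.        ]
shaft [565.31956017  -3.78081338 110.        ] [552.51687758   6.50882617 101.        ]
top [ 4.81180764e+02 -2.18471634e+02  5.14711531e-02  8.64290433e-01] 34133.56390743931 [[169.0, 147.0, 108.0], [104.0, 88.0, 61.0], [30.0, 28.0, 26.0], [234.0, 232.0, 211.0]]
side [ 4.83029624e+02 -2.16157504e+02  1.01951598e-01  9.11997081e-01] 368347.282559421 [[235.0, 210.0, 164.0], [25.0, 22.0, 19.0], [55.0, 49.0, 43.0], [379.0, 358.0, 337.0]]
```

```bash
cat > f2.py <<'E'
from fit import *; import pickle
d=pickle.load(open('s1.pkl','rb'))
T,S=d['top'],d['side']
tot={}
for n,s,roi,px in(('top',T,(326,181,13,13),(331.7,187.3)),('side',S,(319,199,13,13),(325.3-.5,207))):
    x,y=ray(s,px,101)[:2]; print(n,x,y)
    for yaw in np.arange(0,6.2,np.pi/8):
        f=lambda p:resid(s,shaft_polys(s,p[0],p[1],yaw,p[2]),roi,abs(p[3]))[0]
        r=minimize(f,[x,y,8,.6],method='Nelder-Mead',options=dict(initial_simplex=np.array([[x,y,9,.6]]*5)+np.r_[[[0]*4],np.diag([3,3,2,.3])],maxfev=250))
        print(n,round(yaw,2),r.x.round(2),round(r.fun))
E
python3 f2.py
```

```text
top 566.0193445651349 -3.0236313760540448
top 0.0 [566.85  -2.64   9.93   0.74] 1551
top 0.39 [566.72  -2.67   8.58   0.97] 1554
top 0.79 [566.82  -2.5    9.48   0.84] 1492
top 1.18 [566.79  -2.52   9.5    0.84] 1537
top 1.57 [566.66  -2.64  10.04   0.75] 1400
top 1.96 [566.68  -2.66  10.03   0.75] 1442
top 2.36 [566.52  -2.61   9.99   0.77] 1508
top 2.75 [566.61  -2.68   9.68   0.83] 1463
top 3.14 [566.63  -2.64   9.25   0.93] 1372
top 3.53 [566.65  -2.61   9.28   0.92] 1329
top 3.93 [566.62  -2.62   9.68   0.82] 1278
top 4.32 [566.65  -2.71   9.28   0.89] 1398
top 4.71 [566.59  -2.74   9.63   0.82] 1872
top 5.11 [566.65  -2.88   9.72   0.8 ] 1798
top 5.5 [566.78  -2.74   9.8    0.78] 1756
top 5.89 [566.79  -2.65   9.91   0.78] 1645
side 568.3524191234367 -1.2190677085079642
side 0.0 [569.28   0.64   9.78   0.68] 21570
side 0.39 [568.95   0.86   9.14   0.72] 19015
side 0.79 [568.93   1.17   8.85   0.73] 19371
side 1.18 [568.79   1.46   8.95   0.75] 20814
side 1.57 [568.59   0.96   9.01   0.73] 22290
side 1.96 [568.58   0.94   9.31   0.72] 23416
side 2.36 [568.3    0.95   8.93   0.75] 23735
side 2.75 [568.23   0.7    9.61   0.69] 25129
side 3.14 [568.21   0.74   9.96   0.64] 24544
side 3.53 [5.6828e+02 2.7000e-01 9.4500e+00 6.8000e-01] 23850
side 3.93 [568.36   0.6    9.68   0.58] 24552
side 4.32 [568.62   0.82   9.61   0.66] 24125
side 4.71 [5.686e+02 5.000e-01 9.780e+00 6.600e-01] 23717
side 5.11 [568.74   0.76   9.37   0.69] 23724
side 5.5 [568.94   0.85   9.62   0.67] 22766
side 5.89 [568.94   0.83   9.79   0.67] 22242
```

```bash
cat > f3.py <<'E'
from fit import *; import pickle
d=pickle.load(open('s1.pkl','rb'))
T,S=d['top'],d['side']
def polys(s,x,y,yaw,wr,rt=4.2):
    a=np.linspace(0,2*np.pi,40)[:-1]; C=-np.asarray(s['R']).T@s['t']
    P=[(1,proj(s,place(wr*np.c_[np.cos(a),np.sin(a)],x,y,0,101)))]
    o=D()
    v=np.arctan2(*(C[:2]-[x,y])[::-1])
    for i in range(len(o)-1):
        m=(o[i]+o[i+1])/2; an=np.arctan2(m[1],m[0])+yaw
        rel=(an-v+np.pi)%(2*np.pi)-np.pi
        if abs(rel)<np.pi/2:
            lab=3 if rel<-.5 else (4 if rel<.5 else 5)
            q=place(o[i:i+2],x,y,yaw,101); q2=place(o[i:i+2],x,y,yaw,120)
            P.append((lab,proj(s,np.r_[q,q2[::-1]])))
    n=np.array([np.cos(yaw),np.sin(yaw)])
    if n@(C[:2]-[x,y]-2.5*n)>0:
        q=place(o[[0,-1]],x,y,yaw,101);q2=place(o[[0,-1]],x,y,yaw,121); P.append((2,proj(s,np.r_[q,q2[::-1]])))
    P.append((6,proj(s,place(o,x,y,yaw,120.)))); P.append((6,proj(s,place(D(4.3,2.5),x,y,yaw,121))))
    return P
if __name__=='__main__':
  for n,s,roi,p0 in(('top',T,(326,181,13,13),(566.7,-2.65)),('side',S,(319,198,13,13),(568.7,.85))):
    x0,y0,w,h=roi; im=s['image'][y0:y0+h,x0:x0+w]; 
    for yaw in np.arange(0,6.2,np.pi/12):
        def f(p,full=False):
            A=cover(polys(s,p[0],p[1],yaw,9.5),roi,abs(p[2])); B=np.array([im[...,0]-im[...,2], im.mean(-1)]).reshape(2,-1).T
            m=np.ones((h,w),bool)
            if n=='side': m[:2]=False
            A=A.reshape(len(A),-1).T; A=A[:,A.sum(0)>.05]; m=m.ravel()
            c=[nnls(np.r_[A[m],.05*np.eye(A.shape[1])],np.r_[B[m,k],np.zeros(A.shape[1])])[0] for k in(0,1)]
            e=[((A@c[k]-B[:,k])[m]**2).sum() for k in(0,1)]
            return e if full else sum(e)
        st=np.array([*p0,.7])
        r=minimize(f,st,method='Nelder-Mead',options=dict(initial_simplex=st+np.r_[[[0]*3],np.diag([.5,.5,.1])],maxfev=120))
        print(n,round(yaw,2),r.x.round(2),np.round(f(r.x,True)))
E
python3 f3.py
```

```text
top 0.0 [566.82  -2.82   0.79] [3297.  349.]
top 0.26 [566.85  -2.81   0.79] [3216.  367.]
top 0.52 [566.82  -2.81   0.79] [3148.  390.]
top 0.79 [566.72  -2.78   0.76] [3135.  426.]
top 1.05 [566.66  -2.52   0.82] [3186.  371.]
top 1.31 [566.69  -2.51   0.81] [3237.  383.]
top 1.57 [566.43  -2.8    0.82] [3261.  446.]
top 1.83 [566.44  -2.81   0.82] [3277.  425.]
top 2.09 [566.41  -2.89   0.82] [3301.  439.]
top 2.36 [566.4   -2.89   0.83] [3309.  425.]
top 2.62 [566.65  -2.85   0.83] [3339.  383.]
top 2.88 [566.52  -2.81   0.83] [3328.  364.]
top 3.14 [566.64  -2.81   0.82] [3312.  352.]
top 3.4 [566.68  -2.85   0.82] [3265.  379.]
top 3.67 [566.65  -2.75   0.83] [3244.  357.]
top 3.93 [566.64  -2.78   0.83] [3233.  342.]
top 4.19 [566.82  -2.72   0.82] [3214.  359.]
top 4.45 [566.91  -2.56   0.77] [3604.  391.]
top 4.71 [566.63  -3.11   0.81] [3675.  486.]
top 4.97 [566.74  -3.14   0.81] [3650.  475.]
top 5.24 [566.82  -3.1    0.8 ] [3623.  435.]
top 5.5 [566.81  -3.13   0.8 ] [3546.  446.]
top 5.76 [566.89  -3.06   0.8 ] [3447.  466.]
top 6.02 [566.79  -2.82   0.79] [3477.  321.]
[... 437 characters left out ...]
.35   1.41   0.68] [3886. 3104.]
side 2.62 [568.     1.01   0.69] [3594. 3217.]
side 2.88 [568.03   1.07   0.71] [3912. 3386.]
side 3.14 [567.86   0.84   0.67] [3296. 3638.]
side 3.4 [5.6829e+02 4.9000e-01 6.6000e-01] [3437. 3120.]
side 3.67 [568.28   1.05   0.63] [3442. 3119.]
side 3.93 [568.61   1.66   0.6 ] [3235. 3809.]
side 4.19 [568.63   0.91   0.62] [3701. 3472.]
side 4.45 [568.63   0.89   0.63] [3522. 3367.]
side 4.71 [568.63   0.64   0.62] [3431. 3418.]
side 4.97 [568.52   0.74   0.65] [3687. 3445.]
side 5.24 [568.78   1.07   0.64] [3666. 3388.]
side 5.5 [568.73   0.79   0.63] [3564. 3087.]
side 5.76 [568.98   0.84   0.65] [3492. 2777.]
side 6.02 [568.91   0.87   0.69] [3244. 2700.]
```

Run:
```python
import pickle,numpy as np
d=pickle.load(open('s1.pkl','rb'))
for n,(x0,y0,w,h) in(('top',(327,182,11,11)),('side',(320,198,12,12))):
    im=d[n]['image'][y0:y0+h,x0:x0+w]; print((im[...,0]-im[...,2]).round().astype(int)); print(im.mean(-1).round().astype(int))
```

```text
[[-5 -5 -5 -4 -4 -6 -4 -5 -7 -5 -6]
 [-5 -6 -3 -1  0  1  1 -3 -4 -4 -6]
 [-6 -2  2  6 10 12 11  4 -2 -5 -6]
 [-5  2  6 14 24 33 28 14  2 -4 -5]
 [-5  2 10 23 43 51 40 19  6 -2 -7]
 [-3  3 11 29 50 58 42 19  5 -2 -6]
 [-4  1  9 21 37 42 28 12  4 -3 -6]
 [-5  0  6 11 18 21 15  8  1 -5 -5]
 [-7 -2  2  6  8  9  8  3 -1 -5 -7]
 [-6 -5 -4  2  2  3  1 -2 -5 -7 -6]
 [-6 -7 -5 -5 -4 -5 -3 -5 -6 -6 -4]]
[[ 57  58  58  58  58  59  58  58  57  59  58]
 [ 58  58  59  64  65  65  61  60  58  57  56]
 [ 59  59  67  78  82  80  74  64  61  58  58]
 [ 58  62  78  95 105 101  93  80  64  59  59]
 [ 58  67  85 106 113 115 107  91  71  61  59]
 [ 57  69  87 102 112 111 104  91  72  59  58]
 [ 57  65  83  97 102 102  98  89  69  58  59]
 [ 57  64  77  91  95  96  93  79  63  58  58]
 [ 60  60  69  78  83  84  80  68  57  57  56]
 [ 58  59  60  63  66  68  65  60  59  57  59]
 [ 59  59  59  58  59  61  59  57  57  59  59]]
[[18 14 13 13 11 10  8  8  5  3  1 -1]
 [ 4  0  0  1  3  0 -5 -6 -5 -5 -3 -5]
 [-6 -6 -6  5 22 20  2 -7 -6 -4 -1 -4]
 [-4 -6 -3 23 56 57 27 -2 -6 -5 -4 -5]
 [-5 -6  1 35 76 80 50  8 -6 
[... 196 characters left out ...]
1 -4 -6]
 [-5  0  6 12 17 18 15 11  5 -2 -5 -5]
 [-6 -5 -2  1  4  5  3  1 -3 -5 -5 -6]]
[[165 148 144 141 133 124 115 109 101  96  88  84]
 [ 98  88  86  91  97  82  70  68  68  70  73  70]
 [ 71  67  69  81 103  96  75  69  69  74  79  72]
 [ 75  69  71  92 125 126  95  72  69  71  73  71]
 [ 71  69  72  89 121 130 105  77  70  70  69  70]
 [ 70  69  70  78  93  99  91  76  70  70  70  70]
 [ 70  71  72  76  79  81  82  78  72  71  70  70]
 [ 69  73  87  94  83  80  90  99  84  73  70  70]
 [ 68  78 112 127  99  85 105 130 104  77  70  70]
 [ 70  80 114 134 113 103 115 135 107  76  69  70]
 [ 71  76  91 106 117 116 111 108  88  71  70  70]
 [ 69  71  74  78  84  86  82  80  73  70  70  69]]
```

Knob fits: top view (481.2,-218.5), side view (483.0,-216.2), yaw about 0.07. The two cameras show about the same offset at the shaft, so relative positions are good. The shaft's yaw is most likely 0.3–0.5 rad. Grasping now.

```bash
cat > h.py <<'E'
from plant import robot, snapshot
import numpy as np,cv2,pickle
from scipy.spatial.transform import Rotation as Ro
def q(psi): 
    c,s=np.cos(psi),np.sin(psi)
    return Ro.from_matrix(np.array([[c,s,0],[s,-c,0],[0,0,-1]])).as_quat().tolist()
def st(m=''):
    o=robot.observe(); R=Ro.from_quat(o['orientation']).as_matrix()
    print(m,'t%.2f'%o['t'],np.round(o['position'],2),'psi%.3f'%np.arctan2(R[1,0],R[0,0]),'F',np.round(o['wrist_force'],2),'w%.3f'%o['width'],'T',np.round(o['ft_torque'],2),flush=True); return o
E
python3 - <<'E'
from h import *
for p,a in(([482,-217.4,50],.07),([567.5,-1,170],.4)):
    print(robot.inverse_kinematics(p,q(a)))
robot.move_ptp([482,-217.4,50],q(.07)); st('above')
print(robot.servo_line([482,-217.4,5],velocity=100,f_stop=8)); st('down')
robot.gripper_to(0.0); st('grip')
E
```

```text
[ 0.52819263  0.45177236 -0.17827384  1.80036889  0.09914157  0.89809534
 -1.19521433]
[ 0.36734503  0.44306148 -0.55360676  1.54319249  0.24199318  1.22430614
 -1.39634789]
above t2.28 [ 481.87 -219.2    50.45] psi0.068 F [-0.23  0.11 -0.18] w1.001 T [ 0.03 -0.   -0.04]
False
down t2.88 [ 482.18 -217.83    5.19] psi0.069 F [-0.07 -0.61  0.36] w1.000 T [ 0.04  0.   -0.05]
grip t3.50 [ 482.48 -217.57    5.46] psi0.070 F [ 0.49 -0.24  2.67] w0.223 T [-0.01  0.06  0.  ]
```

Run:
```python
from h import *
robot.servo_line([482.4,-217.5,150],velocity=250)
robot.move_ptp([567.9,-1.1,150],q(.4)); st('hover')
robot.servo_line([567.9,-1.1,135],velocity=60); st('h2')
d={}
for n in('side','top'):
    I=[]
    for _ in range(4):
        s=snapshot(n); I.append(s['image'].astype(float))
    s['image']=np.mean(I,0); d[n]=s
pickle.dump(d,open('s2.pkl','wb')); st('end')
a=d['top']['image'][165:210,305:365,::-1];b=d['side']['image'][170:225,290:365,::-1]
r=lambda c:cv2.resize(c.clip(0,255).astype(np.uint8),(390,int(c.shape[0]*390/c.shape[1])),interpolation=cv2.INTER_CUBIC)
cv2.imwrite('pics/e1.png',np.vstack([r(a),r(b)]))
```

```text
hover t5.16 [567.22  -4.21 149.05] psi0.397 F [ 0.32 -0.61 -1.17] w0.220 T [-0.    0.03  0.  ]
h2 t5.56 [567.24  -2.09 134.22] psi0.398 F [ 0.62  0.35 -0.63] w0.224 T [-0.03  0.02  0.03]
end t5.96 [568.07  -1.02 135.22] psi0.400 F [-0.46 -0.3  -0.68] w0.221 T [ 0.04 -0.01 -0.02]
```

View pics/e1.png

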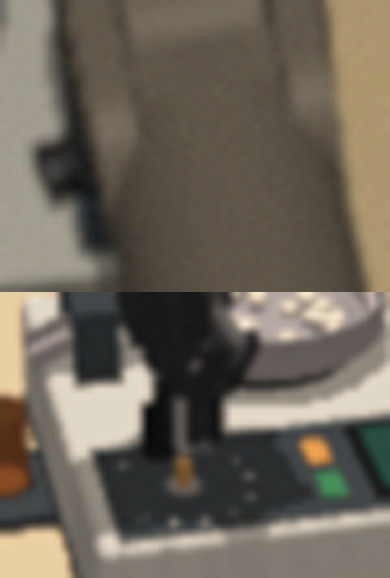

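The top view is now blocked by the arm. The side view shows the gripped knob just above the brass tip. I'll probe downward with a force stop.

Run:
```python
from h import *
d=pickle.load(open('s2.pkl','rb'))
b=d['side']['image'][185:215,308:345,::-1]*1.6
cv2.imwrite('pics/e2.png',cv2.resize(b.clip(0,255).astype(np.uint8),None,fx=16,fy=16,interpolation=cv2.INTER_CUBIC))
x,y=567.9,-1.1
r=robot.servo_line([x,y,122.5],velocity=30,f_stop=4); o=st('probe %s'%r)
robot.hold(.15); st()
```

```text
probe False t6.53 [567.83  -1.43 122.18] psi0.400 F [ 0.6  -0.75 -0.98] w0.225 T [-0.16 -0.15 -0.07]
 t6.67 [567.85  -1.41 122.45] psi0.400 F [ 1.08 -0.99 -0.59] w0.220 T [-0.15 -0.14 -0.02]
```

View pics/e2.png

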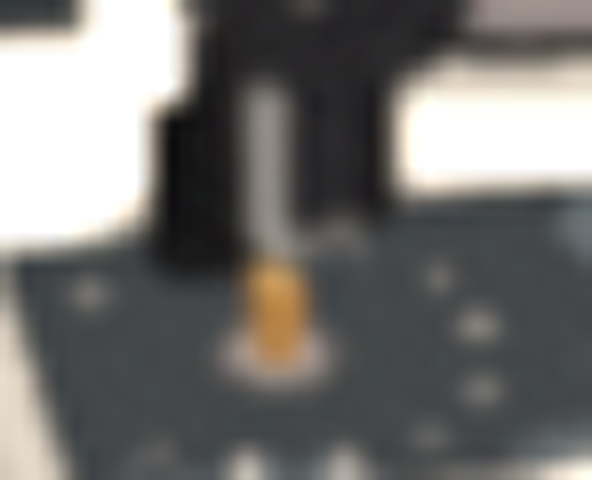

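No axial force even 4 mm below the tip's height, but small side forces and moments. That suggests the shaft is already entering the bore, so I'll continue down.

Run:
```python
from h import *
x,y=567.9,-1.1
for z in(119.5,116.5,113.5,112):
    r=robot.servo_line([x,y,z],velocity=30,f_stop=5); o=st('%s %s'%(z,r))
    if r: break
robot.hold(.15); st()
d=snapshot('side'); b=d['image'][175:220,300:350,::-1].astype(float)*1.6
cv2.imwrite('pics/e3.png',cv2.resize(b.clip(0,255).astype(np.uint8),None,fx=12,fy=12,interpolation=cv2.INTER_CUBIC))
```

```text
119.5 False t6.92 [567.91  -1.43 119.36] psi0.400 F [ 0.45 -0.98 -1.14] w0.221 T [-0.34 -0.16 -0.03]
116.5 False t7.17 [567.92  -1.43 116.28] psi0.400 F [ 0.7  -2.15 -2.25] w0.216 T [-0.4  -0.25  0.02]
113.5 False t7.42 [567.94  -1.42 113.23] psi0.400 F [ 1.1  -2.26 -1.5 ] w0.220 T [-0.42 -0.28 -0.02]
112 False t7.67 [568.04  -1.38 111.97] psi0.400 F [ 0.87 -1.81 -0.57] w0.226 T [-0.55 -0.24  0.  ]
 t7.83 [568.03  -1.39 111.99] psi0.400 F [ 2.59 -3.02 -0.51] w0.222 T [-0.54 -0.28 -0.05]
```

View pics/e3.png

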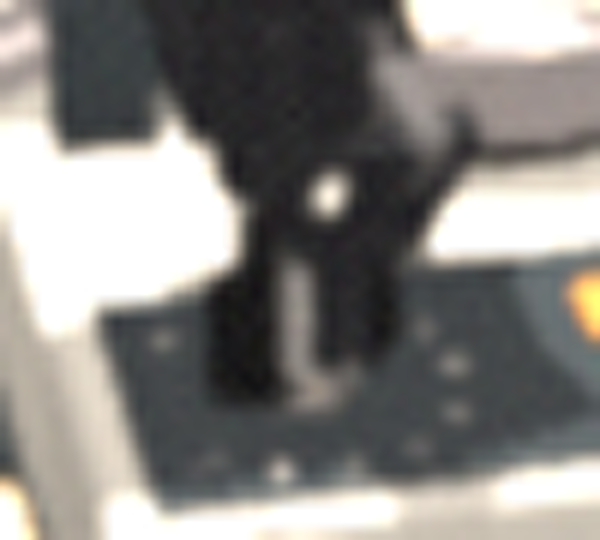

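The bore is on the shaft with almost no axial force. I'll relieve the side load slightly and press in while watching the force build against the spring.

Run:
```python
from h import *
x,y=568.2,-1.6
robot.servo_line([x,y,112],velocity=20); st()
for z in(111,110,109,108,107.5,107,106.5,106):
    robot.servo_line([x,y,z],velocity=12); robot.hold(.08); o=st(z)
    if abs(o['wrist_force'][2])>13: break
```

```text
t8.12 [568.04  -1.41 111.95] psi0.400 F [ 0.29 -2.03 -0.63] w0.220 T [-0.45 -0.16 -0.01]
111 t8.46 [568.19  -1.37 111.35] psi0.400 F [-0.19 -1.35  2.1 ] w0.220 T [-0.39  0.19 -0.  ]
110 t8.79 [568.21  -1.44 110.19] psi0.400 F [-2.22 -1.34  3.43] w0.219 T [-0.36  0.18  0.03]
109 t9.12 [568.21  -1.42 109.12] psi0.400 F [-0.63 -1.45  5.07] w0.221 T [-0.32  0.26  0.05]
108 t9.46 [568.25  -1.41 108.25] psi0.400 F [-1.72 -1.24  5.77] w0.219 T [-0.3   0.25  0.01]
107.5 t9.79 [568.23  -1.43 107.83] psi0.400 F [-1.66 -1.49  5.44] w0.224 T [-0.31  0.3   0.  ]
107 t10.12 [568.25  -1.41 107.4 ] psi0.400 F [-1.68 -1.52  6.32] w0.224 T [-0.26  0.39  0.04]
106.5 t10.46 [568.28  -1.45 107.29] psi0.400 F [-2.66 -1.1   7.82] w0.224 T [-0.35  0.48 -0.  ]
106 t10.79 [568.32  -1.47 107.24] psi0.400 F [-3.18 -1.71 10.19] w0.224 T [-0.36  0.7  -0.07]
```

Spring contact began at TCP z of about 111.4 and the stop came at 107.3, which is the expected 4 mm with the force rising from about 3 to 7 N. Adding a small margin, holding, and checking.

Run:
```python
from h import *
robot.servo_line([568.2,-1.6,105.3],velocity=12); st()
for _ in range(4): robot.hold(1.0); st()
d=snapshot('side'); b=d['image'][175:220,300:350,::-1].astype(float)*1.6
cv2.imwrite('pics/e4.png',cv2.resize(b.clip(0,255).astype(np.uint8),None,fx=12,fy=12,interpolation=cv2.INTER_CUBIC))
cv2.imwrite('pics/e5.png',d['image'][:,:,::-1])
```

```text
t11.04 [568.34  -1.44 107.14] psi0.400 F [-5.06 -1.03 12.84] w0.222 T [-0.34  0.94  0.02]
 t12.04 [568.35  -1.43 107.13] psi0.400 F [-4.49 -0.91 12.45] w0.221 T [-0.38  0.89  0.01]
 t13.04 [568.37  -1.44 107.17] psi0.400 F [-4.12 -1.02 12.54] w0.223 T [-0.37  0.94  0.  ]
 t14.04 [568.34  -1.47 107.11] psi0.400 F [-3.88 -1.76 12.84] w0.224 T [-0.32  0.92 -0.04]
 t15.04 [568.36  -1.46 107.15] psi0.400 F [-4.91 -2.73 12.2 ] w0.222 T [-0.36  0.94 -0.03]
```

View pics/e4.png

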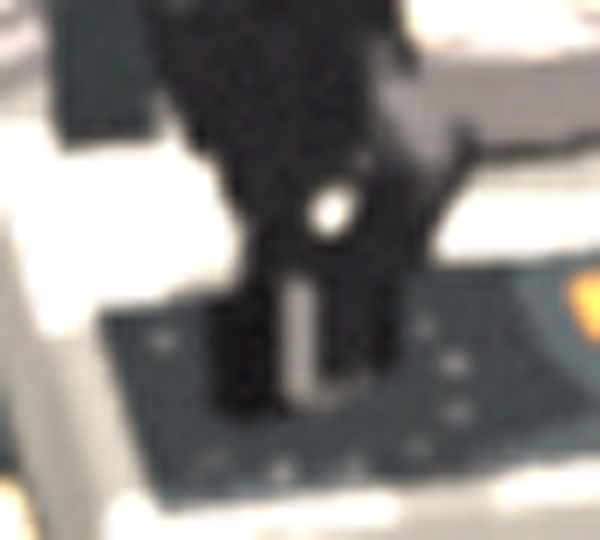

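View pics/e5.png

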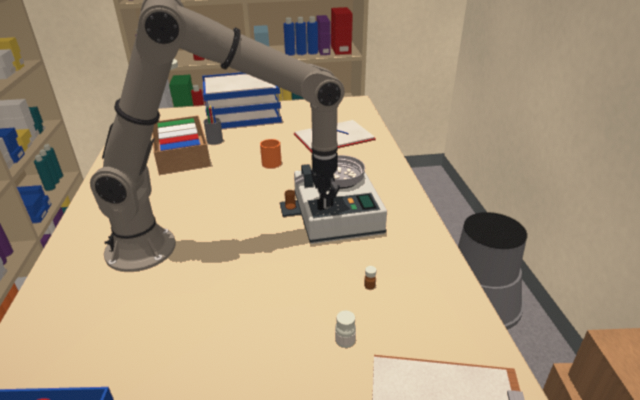

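Run:
```python
from h import *
st(); robot.close_job();
```

```text
t15.09 [568.34  -1.44 107.14] psi0.400 F [-4.18 -1.03 12.56] w0.216 T [-0.36  0.89 -0.05]
the job is handed in; nothing more can be done
```

The knob is on the D-shaft and pressed fully in, and I handed the job in at t = 15.1 s with the gripper still holding it down. I picked it up from about (482, -217.5), turned it to 0.40 rad yaw and pushed it on. I then held it pressed for 4 s before handing in.

**Seated and pressed in:** The spring took up load at TCP z of about 111.4 mm, the height expected for a fully seated knob. Force rose from roughly 3 to 7 N over the next 4 mm, and motion stopped hard at about 107.2 mm. During the hold the push stayed steady at about 12.5 N, with the grip width at 0.22.

**Bystanders:** The last side picture shows the bottle, vial and mug standing where they were.

**Less certain:**
- **Cameras:** the two views disagreed by 2–3 mm in absolute position, so I relied on relative positions between knob and shaft.
- **Flat direction:** it was only weakly visible in the images, at about 0.4 ± 0.3 rad. The knob sliding on without axial resistance confirmed the match.
- **Tilt and side load:** I didn't measure the knob's tilt directly. About 4–5 N of side force remained at the end.

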